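Uncouple the drawing machine's pencil arm and hold it raised

TASK

Before opening the drawing machine's dusty coupling, give it a puff of air: press the white nozzle cap of the air duster in its bracket fully down and let it come up again. Then pull the red post of the spring latch sideways, straight out from the wooden pencil arm, until the coupling is free, lift the arm off its ball until the pencil tip is at least 6 cm above the sheet, and finish still holding it up there, steady, so that the sheet can be changed. Do not turn the drawing disc or shift the loose things on the board.

Things in the scene. Friction and masses are not known exactly. Their poses are not given: they have to be found in the camera images.
- board: White base board of the drawing machine, 400 x 720 x 18 mm, fixed on the bench; carries turntable, pencil unit and air duster. Origin: on the bench under a point of the board 190 mm from its near edge and 300 mm from its right-hand edge (as the robot sees it); z up.
- pencil_unit: Fixed drive: white motor box 70 x 70 x 26 mm, aluminium drive arm 30 mm wide that carries the ball, dark steel yoke for the pencil arm's hinge. Origin: on the board's top (18 mm above the bench) under the yoke. x points along the drive arm to the ball; y is the way the latch is pulled out, roughly towards the robot; z up.
- ball (a point): Centre of the fixed brass ball under the coupler: 18 mm in diameter, flat shoulder below, thinner neck; at x = 170 mm of the pencil unit, 54 mm above the board's top.
- pencil_arm: Wooden arm 326 x 22 x 12 mm, 0.3 to 0.5 kg with coupler and latch. Origin: middle of its hinge pin, at its rear end, 88 mm above the bench; x along the arm to the pencil, y along the pin (as y of pencil_unit). Level at the start; it only swings up about y (pencil end up), to 0.9 rad at most, and falls back when let go. The pencil stands at x = 300 mm, its top 70 mm over the arm.
- coupler (a point): Centre of the top of the arm's steel coupler, over the ball, at x = 170 mm of the arm, 9 mm above its centre line. The coupler is 46 mm along the arm, 36 mm wide, 38 mm high; a dark spring barrel sticks out on its -y side, the latch on its +y side. Raised 20 mm it is clear of the ball.
- latch (a joint): Slide of the latch in the coupler, m: 0 closed, its jaws under the ball's shoulder so that the arm cannot be lifted; 0.014 fully out along +y. The ball is free from 0.010 on. Its spring pulls back with 3.6 N when closed, 7.8 N when fully out; sprung back when the arm is up is no matter.
- latch_grip (a point): On the axis of the latch's upright red post, where to grip: 94.5 mm above the bench, 60 mm to +y of the arm's centre line, x = 170 mm. Post 14 mm thick, down to 37 mm below here; head 22 mm wide, from 19 to 26 mm above here. Free in y: 35 mm from post to coupler, other side open; the 8 mm rod to the coupler has its top 27 mm below here. The arm can be lifted by this post.
- pencil_tip (a point): Tip of the upright charcoal pencil clamped in the arm, 300 mm from the hinge, 1 mm above the sheet at the start. The sheet lies 50 mm above the bench.
- duster_cap (a joint): Travel of the duster's nozzle cap, m: 0 up, 0.005 fully down. Its spring takes 2.4 N to start and 5.4 N fully down; it comes up by itself.
- cap_top (a point): Centre of the top of the white nozzle cap, 26 mm in diameter, 178 mm above the bench when up; pressed straight down. Under it the fixed duster can, 53 mm in diameter, silver and blue, in a dark bracket; a thin red straw, 115 mm long, slopes from the cap towards the coupling.
- disc_mark (a point): Point on top of the drawing disc, 60 mm from its axis. The disc is white with black lines, 300 mm in diameter, its top 50 mm above the bench; it turns easily and starts at any angle.
- tape: Bystander: roll of cream masking tape lying flat on the board, 80 mm in diameter, 19 mm high. Origin: centre of its underside.
- highlighter: Bystander: flat yellow highlighter with black cap, 118 x 28 x 16 mm, lying on the board. Origin: on its underside near the middle, x along it.
- spare_motor: Bystander: spare blue hobby motor, 40 x 20 x 36 mm, with a white horn on top (42 mm high in all), standing loose on the board. Origin: centre of its underside.

How it is judged:
On the way, in this order (a step that is already met when the one before it is completed fails the run):
1. the duster's nozzle cap is pressed down while the coupling is still closed (value of joint duster_cap above 0.0035 m and value of joint latch below 0.004 m and z of pencil_tip in the frame of pencil_unit below 0.043 m), for 0.2 s.
2. the nozzle cap has come up again (value of joint duster_cap below 0.001 m), for 0.1 s.
3. the latch is pulled out while the arm is still down on its ball (value of joint latch above 0.01 m and z of pencil_tip in the frame of pencil_unit below 0.048 m), for 0.1 s.
4. the arm is lifted off, the pencil tip well above the sheet (z of pencil_tip in the frame of pencil_unit above 0.087 m and contact force between the fingers and pencil_arm above 1 N), for 0.3 s.
At the end, for the whole second after the job is handed in: The pencil tip is at least 55 mm above the sheet, the fingers hold the pencil arm up (more than 1 N of contact with the arm, its coupler or its latch), the arm is steady (under 0.15 rad/s), nothing else carries it, and the duster's cap is up (all of step 4 and angular speed of pencil_arm below 0.15 rad/s and value of joint duster_cap below 0.001 m and contact force between pencil_arm and tape below 0.2 N and contact force between pencil_arm and highlighter below 0.2 N and contact force between pencil_arm and spare_motor below 0.2 N); the arm keeps its last pose, push and grip.
It fails at once if the drawing disc is turned (by more than about 6 degrees) (distance of disc_mark from where it was at the start of the episode above 0.006 m).
It fails at once if the tape is shifted more than 20 mm (distance of tape from where it was at the start of the episode above 0.02 m).
It fails at once if the highlighter is shifted more than 20 mm (distance of highlighter from where it was at the start of the episode above 0.02 m).
It fails at once if the spare motor is shifted more than 20 mm (distance of spare_motor from where it was at the start of the episode above 0.02 m).
It also fails if it takes over 43 s, if anything falls off the work surface, if the arm or the gripper's body presses on something with over 40 N, if the wrist force passes 120 N, or if a joint passes its speed limit or range.

ROBOT

A 6-joint arm with a two-finger parallel gripper is mounted at the origin on the work surface. World frame = base frame: x ahead of the robot, y to its left, z up, the work surface at z = 0. Lengths are in m, angles in rad, forces in N, time in s.
With the tool pointing down it reaches from about 0.4 to 0.825 m from the base axis. Payload 7 kg.
Tool frame: the origin (TCP) lies midway between the tips of the shut fingers; the grasp point (between the pads) lies 19 mm behind it (arm.hold_point_z is the distance from the TCP to the grasp point, in m); z points along the fingers, x is the direction in which the jaws open and shut, and the axes are right-handed (so a half turn about z gives the same grasp; the last joint's range is limited). The gripper opens to 88 mm and grips with 3 to 60 N. Pads are 19 mm wide; open, the fingers measure 130 mm over their backs; the gripper's body (78 mm by 193 mm) begins 47 mm behind the grasp point.
Start: joints at [1.512, 0.359, 0.012, 0, -1.224, -0.288], TCP at [0.229, 0.635, 0.227] pointing down, gripper open.
Joint ranges: [-3.07, 3.07], [-1.43, 2.12], [-1.02, 1.25], [-3.03, 1.67], [-3.05, -0], [-3.03, 3.03]. Speed limits (rad/s): [2.39, 2.39, 3.01, 3.14, 3.14, 3.14].

INTERFACE

Orientations are given as [roll, pitch, yaw] about the fixed x, y, z axes, in that order (R = Rz(yaw) Ry(pitch) Rx(roll)).
In Python, from station import readout, viewer, job, arm gives the robot as it stands.
- The arm moves only by the tool apply_moves, never from a script. Its argument "deltas" is text: rows parted by semicolons, each of 4 numbers parted by spaces: the shift along the tool's x, y, z in cm, then the turn about the tool's z in rad. A call has 1 to 10 rows; each row shifts and turns the commanded pose from where the row before left it, along the tool's axes as they then stand; what a row does not reach is not made up. A row lasts 1/8 s, in which the tool goes at most 62.5 mm and 10.7 degrees, less where a joint would pass 70% of its speed; a pose out of reach is approached as far as the arm can. A call is refused whole if a number of a shift passes 6.25 or a number of a turn 0.188, either way. A call with a gripper value outside its range is refused whole. "gripper" is the closure, from -1 (fully open) to 1 (shut), so that 0 is half open, set as the call begins (left out, the last holds). The fingers move at their own pace and stop on an object; "squeeze" is the grip in N (left out, the last holds). Time passes only in rows, so rows that do not move let the fingers close. It gives the time, the measured TCP pose, the force and the opening at its end, in the units of the state.
- readout.get_state(): the state, without advancing time (a new reading comes with each control period).
- viewer.grab_frame(name): name is "side" or "top"; returns a dict with "image" (420x560x3 uint8, red, green, blue), "camera_matrix" (3x3 intrinsics, pixels), "cam_to_world" (4x4, takes a point from camera to world coordinates). Camera axes: x right, y up, looking along -z (the intrinsics and any distortion apply to the point x, -y, -z); pixel columns grow to the right and rows downward; lengths in m; the calibration is good to about 2 mm. A picture is of the moment at which its call begins. There is no depth.
- job.job_done(): hands the job in, once; it reports no verdict.
Trained networks look in the newest picture that a camera, given by its name, has taken for a name from the list of things; names that differ only in an ending like _2 or _b are one class to them, and where a whole thing is asked for, a point or a joint stands for the part that bears it (a point fixed in the world has none). Each returns a list of dicts, best first, with "conf" (0 to 1); they miss things now and then, are a little off and sometimes report something else, mostly with a low value. They report only what shows in the picture. A call takes as long as a camera call.
- viewer.silhouettes(camera, query): "region" (420x560 bool, what is visible of it) and "extent" ([left, top, width, height] in pixels, round what is visible of it).
The state is a dict: "t": time; "q": joint angles; "qd": joint speeds; "joint_efforts": joint torques, N m; "eef_pos": TCP position; "ee_rot": TCP orientation; "force": force on the tool from outside, world axes, zero at the start; "moment": the same for the moment, N m; "width": finger opening in m.
Only numpy, scipy, OpenCV 4.12 (cv2) and the standard library are available. Lean on these libraries where they do the work, as an engineer would, in place of code of your own. Each camera call takes 0.05 s, during which the arm holds its last target.

## Working session

There is one attempt and no reset: what is moved stays moved. The work goes in short steps, Python scripts to look and compute and a tool call to move; the robot and the scene stay as the last step left them, time stands still between calls to the robot, and variables do not carry over. Pictures are saved under pics/ and viewed, and the job is handed in when it is done.

Besides the shell and the picture viewer there is one more tool, called after "Emit:" as name(argument=value, ...) on one line, values as JSON. apply_moves: Moves the arm, as the interface text tells. Its arguments: {"type":"object","properties":{"deltas":{"type":"string"},"gripper":{"type":"number"},"squeeze":{"type":"number"}},"required":["deltas"]}

```bash
ls; mkdir -p pics; python3 - <<'E'
from station import readout, viewer, job, arm
import cv2,numpy as np
s=readout.get_state(); print({k:np.round(v,4).tolist() for k,v in s.items()}); print(arm.hold_point_z, [a for a in dir(arm) if a[0]!='_'])
for n in ("side","top"):
    f=viewer.grab_frame(n); cv2.imwrite(f"pics/{n}0.png",f["image"][:,:,::-1]); print(n,f["camera_matrix"],np.round(f["cam_to_world"],4), [k for k in f])
    for q in ["pencil_arm","pencil_unit","latch","duster_cap","cap_top","latch_grip","coupler","tape","highlighter","spare_motor","board"]:
        print(q,[(round(r["conf"],2),r["extent"]) for r in viewer.silhouettes(n,q)][:3])
E
```

```text
pics
{'t': 0.0, 'q': [1.5121, 0.3594, 0.0111, -0.0003, -1.2241, -0.2881], 'qd': [-0.0011, 0.003, -0.0015, -0.0004, -0.0008, -0.0017], 'joint_efforts': [0.0004, -58.2713, 29.306, 6.9973, 0.0071, -0.0002], 'eef_pos': [0.2293, 0.6343, 0.2256], 'ee_rot': [-3.1414, -0.0017, -1.9177], 'force': [0.7763, -0.2536, 0.0132], 'moment': [-0.0041, 0.0058, 0.072], 'width': 0.0875}
0.0188 ['Unreachable', 'hold_point_z']
side [[498.4060069    0.         282.35080853]
 [  0.         498.4060069  207.13784466]
 [  0.           0.           1.        ]] [[ 0.8017  0.3415 -0.4906  0.1478]
 [-0.5973  0.4857 -0.6382 -0.5823]
 [ 0.0203  0.8047  0.5933  0.7133]
 [ 0.      0.      0.      1.    ]] ['image', 'camera_matrix', 'cam_to_world']
pencil_arm [(0.62, [262.2, 172.2, 94.0, 129.1]), (0.23, [142.5, 138.7, 333.8, 279.3])]
pencil_unit [(0.98, [263.2, 175.0, 104.7, 164.9])]
latch [(0.69, [268.2, 229.0, 28.4, 31.7])]
duster_cap [(0.9, [314.3, 297.6, 22.1, 21.6])]
cap_top [(0.62, [316.6, 292.7, 17.8, 30.8]), (0.57, [261.3, 172.5, 93.9, 130.9])]
latch_grip [(0.75, [270.3, 230.8, 25.2, 31.4])]
coupler [(0.63, [2
[... 595 characters left out ...]
0, 160.3, 57.1])]
pencil_unit [(0.29, [279.0, 221.4, 15.2, 22.0])]
latch [(0.5, [277.8, 220.4, 16.4, 23.2])]
duster_cap [(0.77, [375.3, 253.4, 43.1, 25.0]), (0.68, [216.3, 189.1, 160.4, 57.3]), (0.43, [280.3, 218.6, 15.4, 26.0])]
cap_top [(0.84, [402.1, 267.0, 19.7, 14.8]), (0.3, [220.9, 189.5, 162.6, 63.1])]
latch_grip [(0.59, [127.5, 140.5, 141.1, 138.6]), (0.54, [277.5, 219.9, 17.0, 27.6]), (0.23, [218.5, 188.1, 166.6, 63.7])]
coupler [(0.79, [218.9, 193.7, 159.6, 51.2])]
tape [(0.78, [303.4, 161.6, 33.9, 33.7])]
highlighter [(0.65, [241.3, 279.7, 55.3, 15.8])]
spare_motor [(0.72, [381.2, 180.8, 17.7, 15.4]), (0.54, [218.9, 187.8, 158.4, 61.8])]
board [(0.86, [86.2, 109.7, 345.4, 218.3])]
```

View pics/side0.png

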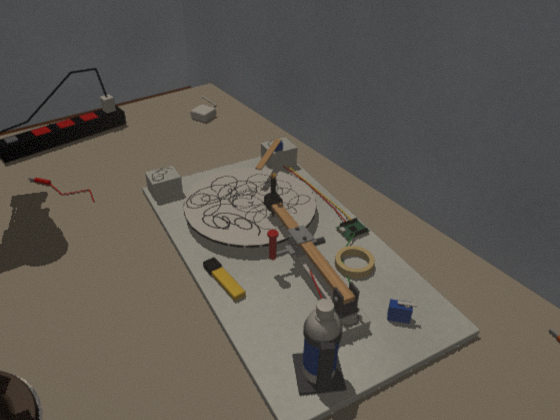

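View pics/top0.png

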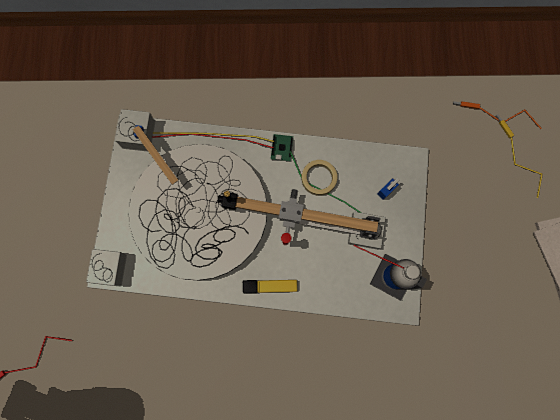

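```bash
python3 - <<'E'
import cv2
a=cv2.imread("pics/top0.png")[160:320,200:440]; cv2.imwrite("pics/top0z.png",cv2.resize(a,(780,520),interpolation=cv2.INTER_CUBIC))
a=cv2.imread("pics/side0.png")[160:350,190:430]; cv2.imwrite("pics/side0z.png",cv2.resize(a,(720,570),interpolation=cv2.INTER_CUBIC))
E
```

```text
(no output)
```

View pics/top0z.png

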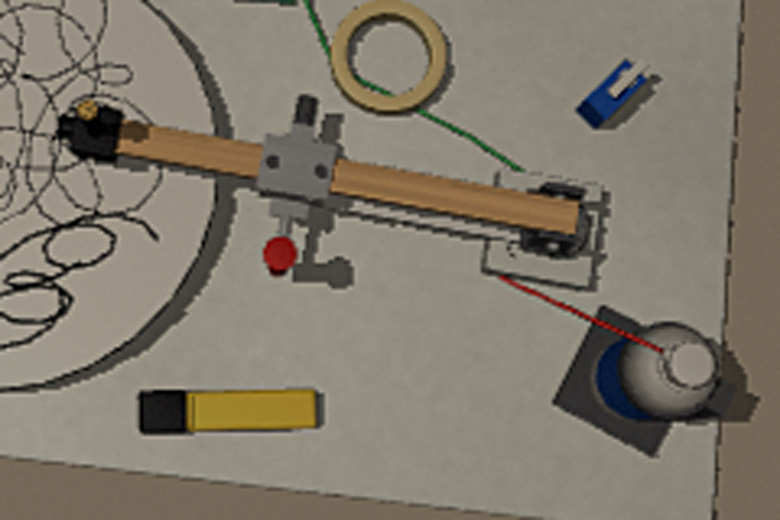

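View pics/side0z.png

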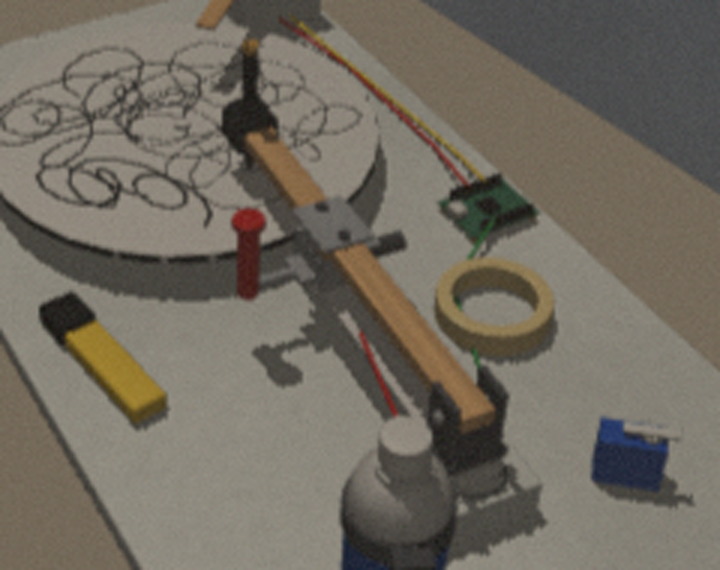

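```bash
cat > h.py <<'E'
import numpy as np
from station import viewer
def ray(f,u,v):
    K=f["camera_matrix"];T=f["cam_to_world"]
    p=np.linalg.inv(K)@[u,v,1.]; return T[:3,3],T[:3,:3]@[p[0],-p[1],-p[2]]
def atz(f,u,v,z):
    o,d=ray(f,u,v); return (o+d*(z-o[2])/d[2])
def proj(f,P):
    K=f["camera_matrix"];T=f["cam_to_world"]
    c=T[:3,:3].T@(np.asarray(P)-T[:3,3]); c=np.array([c[0],-c[1],-c[2]]); q=K@c; return q[:2]/q[2]
E
python3 - <<'E'
from h import *
np.set_printoptions(precision=4,suppress=True)
t=viewer.grab_frame("top"); s=viewer.grab_frame("side")
zt=lambda x,y:(x/3.25+200-.35,y/3.25+160-.35)
zs=lambda x,y:(x/3+190-.33,y/3+160-.33)
print("cap top",atz(t,*zt(690,364),.178),"side",atz(s,*zs(406,430),.178))
print("head top",atz(t,*zt(280,252),.1205),"side",atz(s,*zs(249,219),.1205))
print("coupler",atz(t,*zt(298,168),.097), "side",atz(s,*zs(334,222),.097))
a=atz(t,*zt(120,138),.094);b=atz(t,*zt(578,217),.094);print("arm",a,b,np.degrees(np.arctan2(*(a-b)[1::-1])),np.linalg.norm(a-b))
for n,f in(("top",t),("side",s)):
  for q in("cap_top","latch_grip"):
    for r in viewer.silhouettes(n,q):
      ys,xs=np.nonzero(r["region"]); print(n,q,round(r["conf"],2),xs.mean(),ys.mean(),r["extent"], atz(f,xs.mean(),ys.mean(),.17 if q=="cap_top" else .1))
E
```

```text
cap top [ 0.4996 -0.2288  0.178 ] side [ 0.5017 -0.2283  0.178 ]
head top [0.5755 0.0029 0.1205] side [0.5749 0.0011 0.1205]
coupler [ 0.6325 -0.0103  0.097 ] side [ 0.635  -0.0101  0.097 ]
arm [0.6542 0.1032 0.094 ] [ 0.5989 -0.1875  0.094 ] 79.22951726721858 0.29590555917173866
top cap_top 0.56 411.5762711864407 271.7005649717514 [406.0, 265.9, 17.0, 16.4] [ 0.5001 -0.2303  0.17  ]
top latch_grip 0.59 287.0204081632653 232.0765306122449 [276.8, 218.6, 17.7, 27.5] [ 0.5888 -0.0004  0.1   ]
side cap_top 0.83 323.5652173913044 307.0639386189258 [313.6, 278.4, 19.3, 43.3] [ 0.5001 -0.2278  0.17  ]
side cap_top 0.21 316.317276972229 266.60309658392725 [265.4, 174.9, 105.4, 163.9] [ 0.5461 -0.1562  0.17  ]
side latch_grip 0.85 276.95072463768116 245.8376811594203 [271.2, 230.8, 26.2, 28.9] [ 0.5734 -0.0149  0.1   ]
```

Emit:
apply_moves(deltas="0 0 0 0.177;0 0 0 0.177;0 0 0 0.177;0 0 0 0.177;0 0 0 0.177;0 0 0 0.177;0 0 0 0.177;0 0 0 0.177", gripper=1, squeeze=30)

```text
t: 2.5
eef_pos: [0.2294, 0.6348, 0.2266]
ee_rot: [3.142, -0.0, 2.944]
force: [-0.2, -0.3, 0.9]
width: 0.0128
```

```bash
cat >> h.py <<'E'
from station import readout
def todo(P):
    s=readout.get_state(); y=s["ee_rot"][2]
    from scipy.spatial.transform import Rotation as R
    M=R.from_euler("xyz",s["ee_rot"]).as_matrix()
    print("t",round(s["t"],2),"pos",np.round(s["eef_pos"],4),"rot",np.round(s["ee_rot"],3),"w",round(s["width"],4),"F",np.round(s["force"],1),"q",np.round(s["q"],2))
    print("delta cm",np.round(M.T@(np.asarray(P)-s["eef_pos"])*100,2))
E
python3 -c "
from h import *
todo([.5005,-.2285,.205])"
```

```text
t 2.5 pos [0.2294 0.6348 0.2266] rot [ 3.142 -0.     2.944] w 0.0128 F [-0.2 -0.3  0.9] q [ 1.51  0.36  0.01 -0.   -1.22 -1.71]
delta cm [-43.55 -79.32   2.15]
```

Emit:
apply_moves(deltas="-2.4 -4.4 0 0;-2.4 -4.4 0 0;-2.4 -4.4 0 0;-2.4 -4.4 0 0;-2.4 -4.4 0 0;-2.4 -4.4 0 0;-2.4 -4.4 0 0;-2.4 -4.4 0 0;-2.4 -4.4 0 0;-2.4 -4.4 0 0")

```text
t: 3.75
eef_pos: [0.3813, 0.1556, 0.227]
ee_rot: [3.141, 0.001, 2.95]
force: [-0.0, -0.7, 0.4]
width: 0.0005
```

Emit:
apply_moves(deltas="-2.4 -4.4 0 0;-2.4 -4.4 0 0;-2.4 -4.4 0 0;-2.4 -4.4 0 0;-2.4 -4.4 0 0;-2.4 -4.4 0 0;-2.4 -4.4 0 0;0 0 0 0")

```text
t: 4.75
eef_pos: [0.4875, -0.1801, 0.226]
ee_rot: [-3.141, -0.001, 2.945]
force: [0.1, 0.6, 0.0]
width: 0.0007
```

```bash
python3 -c "
from h import *
todo([.5005,-.2285,.19])"
```

```text
t 4.75 pos [ 0.4875 -0.1801  0.226 ] rot [-3.141e+00 -1.000e-03  2.945e+00] w 0.0007 F [0.1 0.6 0. ] q [ 0.02  0.1  -0.33  0.   -1.14 -0.22]
delta cm [-2.22 -4.5   3.6 ]
```

Emit:
apply_moves(deltas="-1.1 -2.2 0 0;-1.1 -2.3 0 0;0 0 1.6 0;0 0 1.6 0;0 0 0 0;0 0 0 0")

```text
t: 5.5
eef_pos: [0.5003, -0.2252, 0.1948]
ee_rot: [-3.141, 0.0, 2.951]
force: [0.6, 0.5, 0.4]
width: 0.0006
```

```bash
python3 - <<'E'
from h import *
import cv2
todo([.5005,-.2285,.178])
for n in("side","top"):
    f=viewer.grab_frame(n); p=proj(f,[.5005,-.2285,.178]).astype(int); print(p)
    a=f["image"][max(p[1]-70,0):p[1]+50,p[0]-70:p[0]+70,::-1]; cv2.imwrite(f"pics/{n}1.png",cv2.resize(a,None,fx=4,fy=4,interpolation=cv2.INTER_CUBIC))
E
```

```text
t 5.5 pos [ 0.5003 -0.2252  0.1948] rot [-3.141  0.     2.951] w 0.0006 F [0.6 0.5 0.4] q [-0.07  0.18 -0.31  0.   -1.08 -0.13]
delta cm [-0.08 -0.32  1.68]
[324 303]
[411 271]
```

View pics/side1.png

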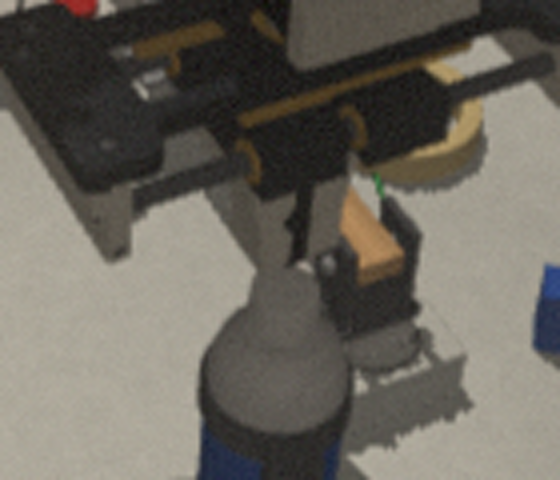

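View pics/top1.png

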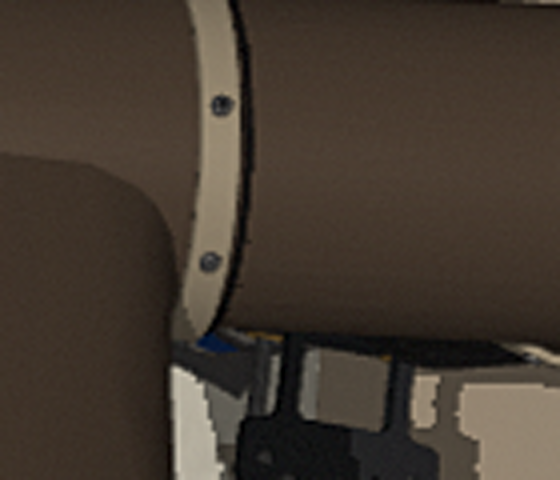

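The side view shows the closed fingertips (around px 290,265 in the crop) sitting just above the cap, about centred. The arm hides the cap in the top view.

Emit:
apply_moves(deltas="0 -0.3 0.7 0;0 0 0.7 0;0 0 0.3 0;0 0 0.2 0;0 0 0 0")

```text
t: 6.22
eef_pos: [0.4993, -0.2287, 0.1756]
ee_rot: [-3.141, -0.001, 2.95]
force: [-3.1, 0.9, 4.3]
width: 0.0001
```

Emit:
apply_moves(deltas="0 0 0.1 0;0 0 0.1 0;0 0 0.1 0;0 0 0 0")

```text
t: 6.72
eef_pos: [0.4994, -0.2287, 0.1733]
ee_rot: [-3.141, 0.0, 2.95]
force: [-5.5, 2.7, 10.6]
width: 0.0008
```

Emit:
apply_moves(deltas="0 0 0.1 0;0 0 0 0;0 0 0 0;0 0 0 0")

```text
t: 7.22
eef_pos: [0.4994, -0.2288, 0.1732]
ee_rot: [-3.141, 0.001, 2.95]
force: [-7.9, 4.6, 16.6]
width: 0.0003
```

Emit:
apply_moves(deltas="0 0 -0.5 0;0 0 -1 0;0 0 -2 0;0 0 -3 0;0 0 0 0;0 0 0 0;0 0 0 0")

```text
t: 8.1
eef_pos: [0.4993, -0.2285, 0.2357]
ee_rot: [3.141, -0.001, 2.95]
force: [-0.3, 0.1, -0.0]
width: 0.0003
```

```bash
python3 -c "
from h import *
todo([.5755,.002,.150])"
```

```text
t 8.1 pos [ 0.4993 -0.2285  0.2357] rot [ 3.141e+00 -1.000e-03  2.950e+00] w 0.0003 F [-0.3  0.1 -0. ] q [-0.07  0.15 -0.25 -0.   -1.17 -0.12]
delta cm [-3.09 24.08  8.57]
```

Emit:
apply_moves(deltas="-0.6 4.8 0 0;-0.6 4.8 0 0;-0.6 4.8 0 0;-0.6 4.8 1 0;-0.6 4.8 1 0;0 0 2 0;0 0 1 0;0 0 0 0;0 0 0 0", gripper=0.27)

```text
t: 9.22
eef_pos: [0.5752, 0.0007, 0.1872]
ee_rot: [3.141, 0.001, 2.949]
force: [-0.0, -0.4, 0.5]
width: 0.032
```

```bash
python3 - <<'E'
from h import *
import cv2
todo([.5752,.0018,.15])
for n in("side","top"):
    f=viewer.grab_frame(n); p=proj(f,[.5752,.0018,.12]).astype(int); print(p)
    for q in("cap_top","latch"):
      for r in viewer.silhouettes(n,q):print(n,q,round(r["conf"],2),r["extent"])
    a=f["image"][max(p[1]-70,0):p[1]+70,p[0]-90:p[0]+90,::-1]; cv2.imwrite(f"pics/{n}2.png",cv2.resize(a,None,fx=4,fy=4,interpolation=cv2.INTER_CUBIC))
E
```

```text
t 9.22 pos [0.5752 0.0007 0.1872] rot [3.141e+00 1.000e-03 2.949e+00] w 0.032 F [-0.  -0.4  0.5] q [ 0.34  0.22 -0.27  0.   -1.08 -0.53]
delta cm [0.02 0.11 3.72]
[272 232]
side cap_top 0.92 [311.4, 275.2, 25.7, 45.7]
side latch 0.93 [266.4, 230.8, 28.5, 28.6]
[286 237]
top cap_top 0.54 [403.2, 267.0, 19.4, 13.0]
```

View pics/side2.png

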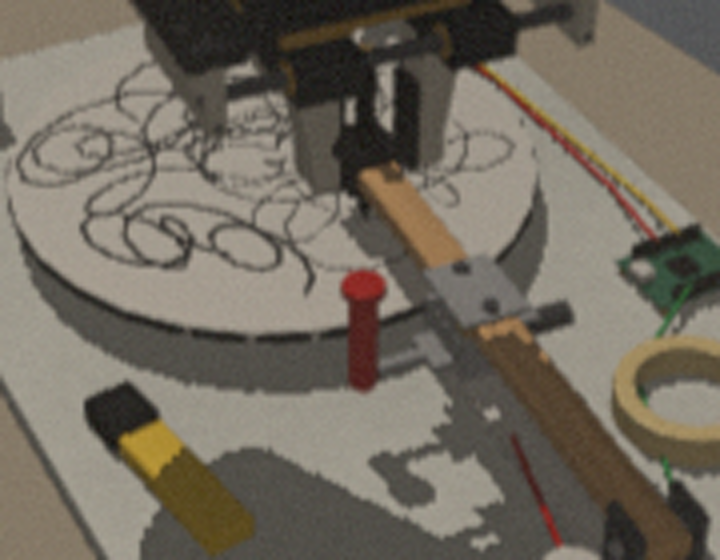

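View pics/top2.png

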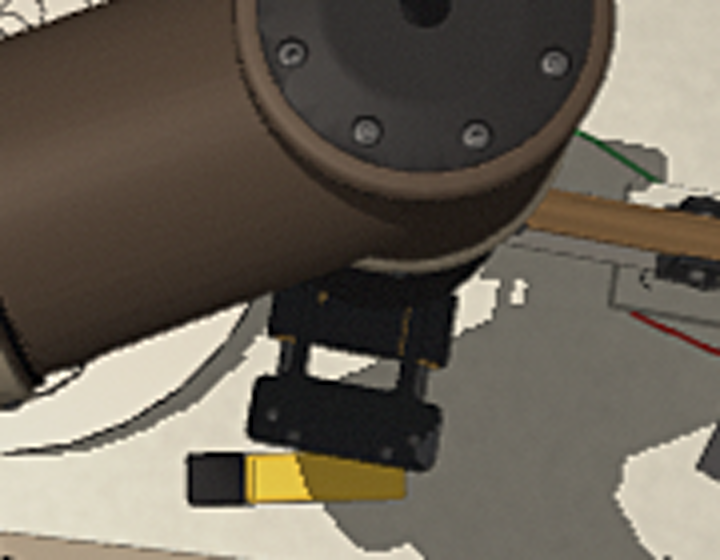

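Emit:
apply_moves(deltas="0 0.1 3 0;0 0 3 0;0 0 2 0;0 0 1.5 0;0 0 1.0 0;0 0 0.7 0;0 0 0 0;0 0 0 0")

```text
t: 10.52
eef_pos: [0.5755, 0.0023, 0.0752]
ee_rot: [3.141, 0.001, 2.95]
force: [-0.1, 0.4, -0.6]
width: 0.0319
```

```bash
python3 - <<'E'
from h import *
import cv2
todo([.5752,.0018,.0745])
for n in("side",):
    f=viewer.grab_frame(n); p=proj(f,[.5752,.0018,.1]).astype(int); print(p)
    a=f["image"][max(p[1]-70,0):p[1]+70,p[0]-90:p[0]+90,::-1]; cv2.imwrite(f"pics/{n}3.png",cv2.resize(a,None,fx=4,fy=4,interpolation=cv2.INTER_CUBIC))
E
```

```text
t 10.53 pos [0.5755 0.0023 0.0752] rot [3.141e+00 1.000e-03 2.950e+00] w 0.0319 F [-0.1  0.4 -0.6] q [ 0.34  0.34 -0.4   0.   -0.83 -0.54]
delta cm [ 0.02 -0.06  0.06]
[272 240]
```

View pics/side3.png

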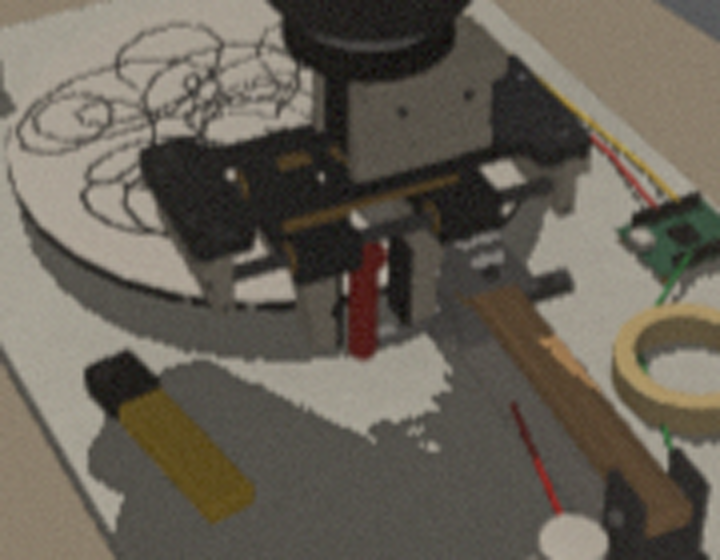

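The post stands between the open fingers (crop px 363,300), and nothing is touching. Closing now.

Emit:
apply_moves(deltas="0 0 0.05 0;0 0 0 0;0 0 0 0;0 0 0 0", gripper=1, squeeze=30)

```text
t: 11.08
eef_pos: [0.5748, 0.0022, 0.0742]
ee_rot: [-3.142, -0.0, 2.95]
force: [-3.7, 1.0, 4.5]
width: 0.0199
```

Emit:
apply_moves(deltas="0 0 0 0;0 0 0 0")

```text
t: 11.32
eef_pos: [0.5748, 0.0023, 0.0742]
ee_rot: [-3.142, -0.0, 2.95]
force: [-5.8, 2.1, 4.8]
width: 0.02
```

```bash
python3 - <<'E'
from h import *
import cv2
todo([.5752,.0018,.0745])
for n in("side",):
    f=viewer.grab_frame(n); p=proj(f,[.5752,.0018,.1]).astype(int)
    a=f["image"][p[1]-40:p[1]+40,p[0]-50:p[0]+50,::-1]; cv2.imwrite(f"pics/{n}4.png",cv2.resize(a,None,fx=7,fy=7,interpolation=cv2.INTER_CUBIC))
E
```

```text
t 11.32 pos [0.5748 0.0023 0.0742] rot [-3.142 -0.     2.95 ] w 0.02 F [-5.8  2.1  4.8] q [ 0.34  0.34 -0.4  -0.   -0.83 -0.54]
delta cm [-0.05 -0.04 -0.03]
```

View pics/side4.png

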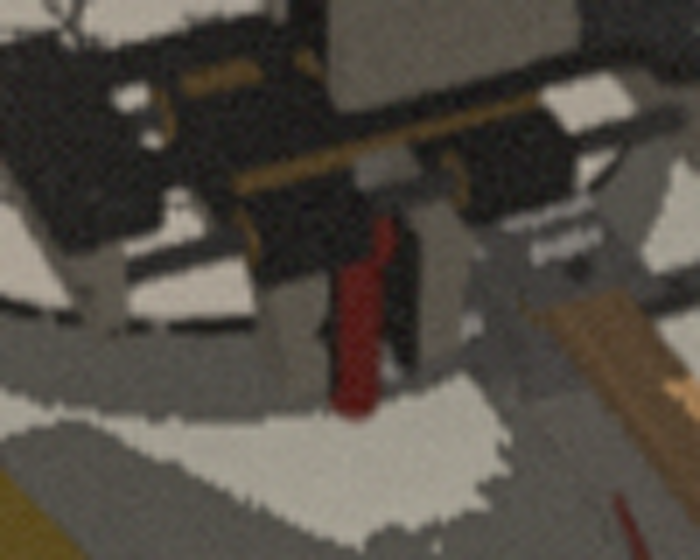

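Emit:
apply_moves(deltas="0.15 0 -0.05 0;0.15 0 0 0;0 0 0 0;0 0 0 0")

```text
t: 11.88
eef_pos: [0.5725, 0.0028, 0.0744]
ee_rot: [3.141, 0.0, 2.95]
force: [4.1, -1.0, -5.2]
width: 0.0206
```

```bash
python3 - <<'E'
from h import *
import cv2
todo([.5752,.0018,.0745])
s=readout.get_state()
f=viewer.grab_frame("side"); im=f["image"].copy()
p=proj(f,[.5752,.0018,.1]).astype(int); x0,y0=p[0]-35,p[1]-35
a=np.ascontiguousarray(cv2.resize(im[y0:y0+60,x0:x0+80,::-1],None,fx=10,fy=10,interpolation=cv2.INTER_CUBIC))
b=a.copy()
ux=np.array([-.982,.19,0]);uy=np.array([.19,.982,0])
def dot(P,c):
    q=(proj(f,P)-[x0,y0]+.5)*10; cv2.circle(b,tuple(int(v) for v in q),4,c,-1)
C=s["eef_pos"]
for sg in(-1,1):
  for e in(-.0095,.0095):
    for dz in(0,.019,.038): dot(C+ux*sg*s["width"]/2+uy*e+[0,0,dz],(255,0,0) if sg>0 else (0,255,0))
for c0,col in(((.5752,.0018),(0,255,255)),):
  for z in(.0575,.0945,.1135,.1205): 
    for w in(-7,7): dot(np.array([*c0,z])+np.array([.80,-.60,0])*w*.001,col)
cv2.imwrite("pics/side5.png",b); cv2.imwrite("pics/side5r.png",a)
E
```

```text
t 11.88 pos [0.5725 0.0028 0.0744] rot [3.141 0.    2.95 ] w 0.0206 F [ 4.1 -1.  -5.2] q [ 0.35  0.34 -0.41  0.   -0.83 -0.54]
delta cm [-0.29 -0.05 -0.01]
```

View pics/side5.png

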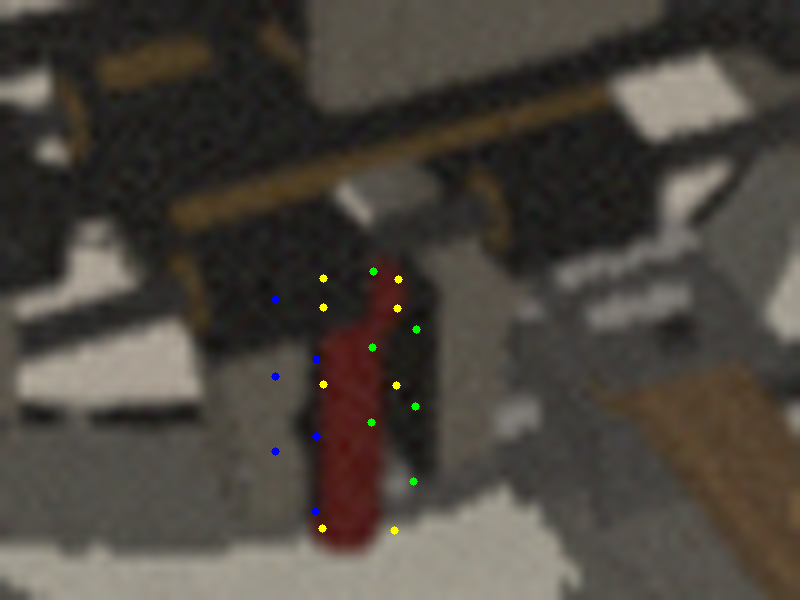

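View pics/side5r.png

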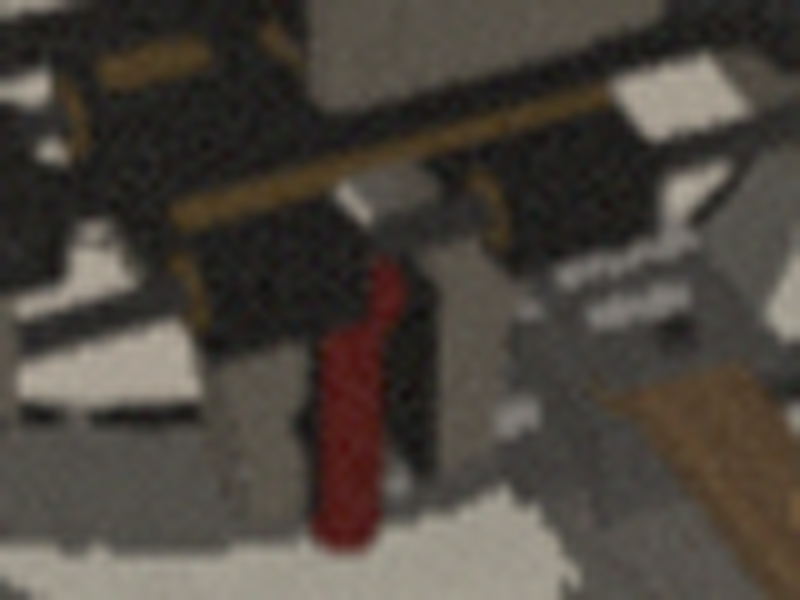

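Emit:
apply_moves(deltas="0 0 0 0;-0.1 0 0 0;0 0 0.2 0;0 0 0.15 0;0 0 0 0", gripper=0.25)

```text
t: 12.55
eef_pos: [0.5728, 0.0026, 0.0709]
ee_rot: [-3.141, -0.001, 2.95]
force: [-0.7, 0.3, -0.9]
width: 0.0325
```

Emit:
apply_moves(deltas="0 0 0 0;0 0 0 0;0 0 0 0;0 0 0 0", gripper=1)

```text
t: 13.05
eef_pos: [0.5736, 0.0026, 0.0712]
ee_rot: [3.141, 0.001, 2.95]
force: [3.4, -1.9, -2.1]
width: 0.0197
```

Emit:
apply_moves(deltas="0 0 0 0;0.2 0 0 0;0.2 0 0 0;0.2 0 0 0;0 0 0 0", squeeze=45)

```text
t: 13.68
eef_pos: [0.5674, 0.0038, 0.0712]
ee_rot: [3.141, 0.001, 2.95]
force: [5.1, -2.1, -3.0]
width: 0.019
```

```bash
python3 - <<'E'
from h import *
import cv2
todo([.5752,.0018,.0745])
f=viewer.grab_frame("side"); im=f["image"].copy()
p=proj(f,[.5752,.0018,.1]).astype(int); x0,y0=p[0]-40,p[1]-35
a=np.ascontiguousarray(cv2.resize(im[y0:y0+60,x0:x0+80,::-1],None,fx=10,fy=10,interpolation=cv2.INTER_CUBIC))
cv2.imwrite("pics/side6.png",a)
E
```

```text
t 13.68 pos [0.5674 0.0038 0.0712] rot [3.141e+00 1.000e-03 2.950e+00] w 0.019 F [ 5.1 -2.1 -3. ] q [ 0.35  0.33 -0.42  0.   -0.81 -0.54]
delta cm [-0.81 -0.05 -0.33]
```

View pics/side6.png

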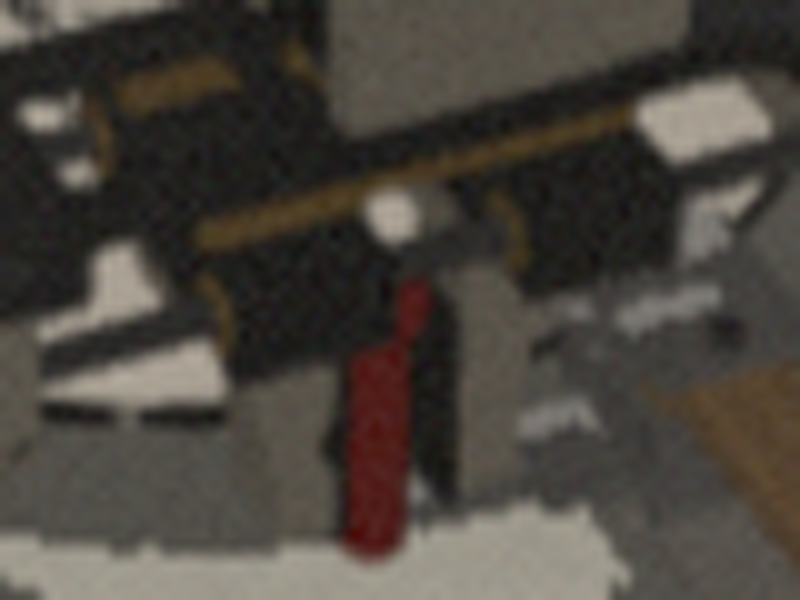

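Emit:
apply_moves(deltas="0.2 0 0 0;0.2 0 0 0;0.1 0 0 0;0 0 0 0;0 0 0 0")

```text
t: 14.35
eef_pos: [0.5629, 0.0047, 0.0712]
ee_rot: [3.141, 0.001, 2.95]
force: [6.6, -2.2, -4.2]
width: 0.0191
```

Emit:
apply_moves(deltas="0.1 0 0 0;0.1 0 0 0;0 0 0 0;0 0 0 0")

```text
t: 14.85
eef_pos: [0.5611, 0.0051, 0.0712]
ee_rot: [3.141, 0.001, 2.95]
force: [7.9, -2.4, -4.4]
width: 0.0191
```

```bash
python3 - <<'E'
from h import *
import cv2
todo([.5752,.0018,.0745])
f=viewer.grab_frame("side"); im=f["image"].copy()
p=proj(f,[.5752,.0018,.1]).astype(int); x0,y0=p[0]-40,p[1]-35
a=np.ascontiguousarray(cv2.resize(im[y0:y0+60,x0:x0+80,::-1],None,fx=10,fy=10,interpolation=cv2.INTER_CUBIC))
cv2.imwrite("pics/side7.png",a)
E
```

```text
t 14.85 pos [0.5611 0.0051 0.0712] rot [3.141e+00 1.000e-03 2.950e+00] w 0.0191 F [ 7.9 -2.4 -4.4] q [ 0.36  0.32 -0.44  0.   -0.81 -0.55]
delta cm [-1.45 -0.05 -0.33]
```

View pics/side7.png

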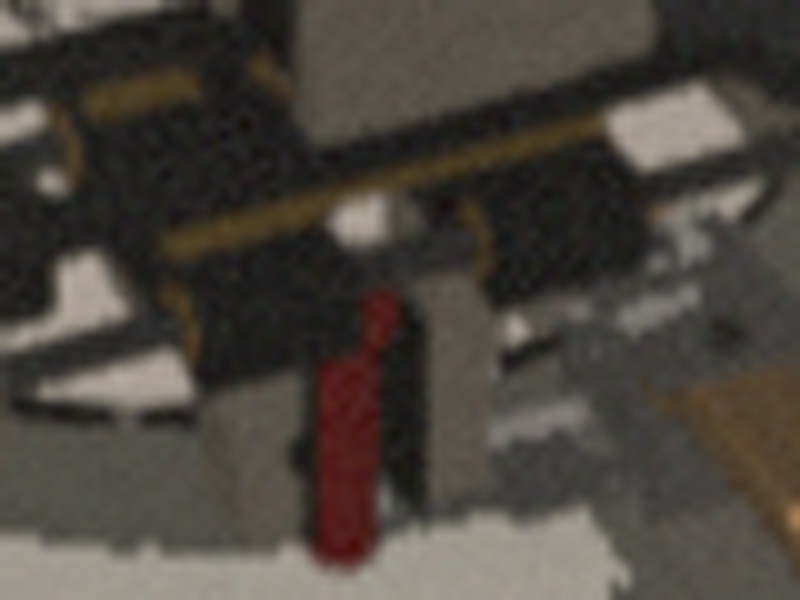

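Emit:
apply_moves(deltas="0 -0.03 -0.2 0;0 -0.04 -0.2 0;0 -0.09 -0.43 0;0 -0.1 -0.43 0;0 0 0 0")

```text
t: 15.52
eef_pos: [0.5606, 0.0026, 0.0839]
ee_rot: [3.141, 0.002, 2.95]
force: [8.5, -2.6, -4.8]
width: 0.0189
```

```bash
python3 - <<'E'
from h import *
import cv2
todo([.5752,.0018,.0745])
f=viewer.grab_frame("side"); im=f["image"].copy()
p=proj(f,[.5752,.0018,.1]).astype(int); x0,y0=p[0]-70,p[1]-80
a=np.ascontiguousarray(cv2.resize(im[y0:y0+140,x0:x0+180,::-1],None,fx=4,fy=4,interpolation=cv2.INTER_CUBIC))
cv2.imwrite("pics/side8.png",a)
E
```

```text
t 15.53 pos [0.5606 0.0026 0.0839] rot [3.141e+00 2.000e-03 2.950e+00] w 0.0189 F [ 8.5 -2.6 -4.8] q [ 0.35  0.31 -0.43  0.   -0.84 -0.55]
delta cm [-1.44  0.2   0.95]
```

View pics/side8.png

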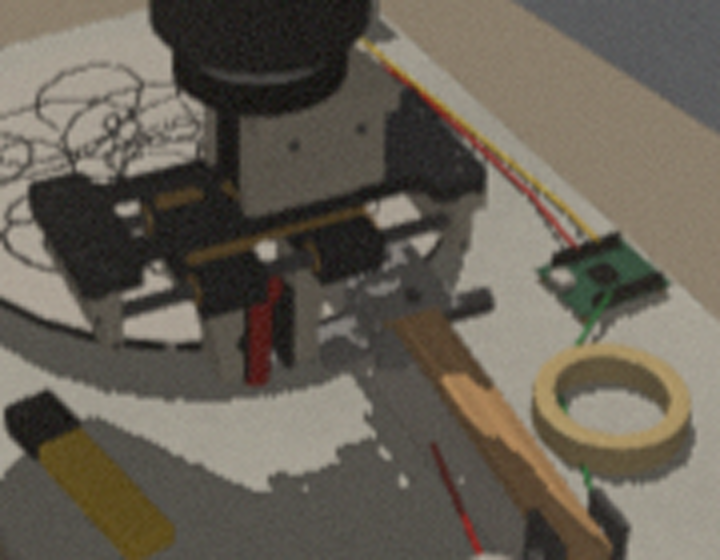

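Emit:
apply_moves(deltas="0 -0.1 -0.43 0;0 -0.11 -0.42 0;0 -0.12 -0.42 0;0 -0.13 -0.42 0;0 -0.14 -0.41 0;0 -0.15 -0.41 0;0 -0.16 -0.4 0;0 -0.16 -0.4 0;0 0 0 0;0 0 0 0")

```text
t: 16.82
eef_pos: [0.5583, -0.0079, 0.1165]
ee_rot: [3.141, 0.001, 2.949]
force: [8.8, -1.9, -7.1]
width: 0.0188
```

```bash
python3 - <<'E'
from h import *
import cv2
todo([.5752,.0018,.0745])
for n in("side","top"):
    f=viewer.grab_frame(n); im=f["image"].copy()
    p=proj(f,[.5752,.0018,.1]).astype(int); x0,y0=p[0]-80,p[1]-90
    a=np.ascontiguousarray(cv2.resize(im[y0:y0+140,x0:x0+180,::-1],None,fx=4,fy=4,interpolation=cv2.INTER_CUBIC))
    cv2.imwrite(f"pics/{n}9.png",a)
E
```

```text
t 16.82 pos [ 0.5583 -0.0079  0.1165] rot [3.141e+00 1.000e-03 2.949e+00] w 0.0188 F [ 8.8 -1.9 -7.1] q [ 0.34  0.27 -0.4   0.   -0.91 -0.53]
delta cm [-1.47  1.28  4.2 ]
```

View pics/side9.png

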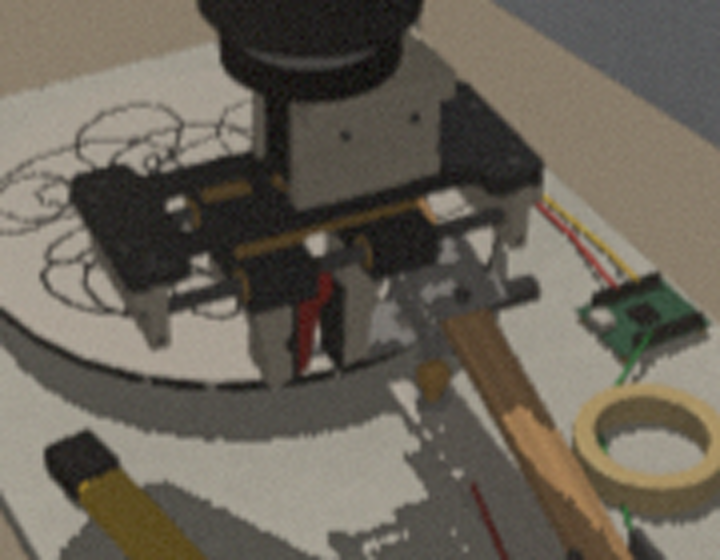

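View pics/top9.png

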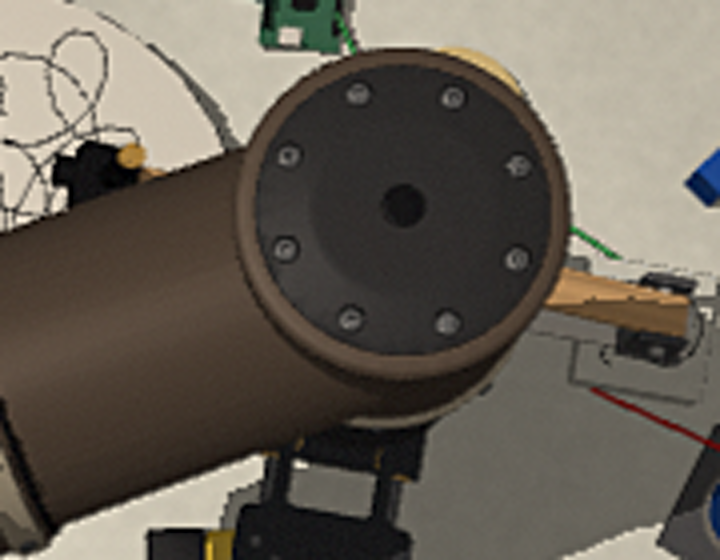

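```bash
python3 - <<'E'
from h import *
f=viewer.grab_frame("top"); g=viewer.grab_frame("side")
p=proj(f,[.5752,.0018,.1]).astype(int); print("pencil top px",p[0]-80+131/4,p[1]-90+155/4)
H=np.array([.6025,-.177,.088]);ux=np.array([.187,.982,0])
for n,px in (("t0",0),("",0.15),("",.2),("",.25),("",.3),("",.35)):
    c,s=np.cos(px),np.sin(px); P=lambda x,z:H+ux*(x*c-z*s)+np.array([0,0,x*s+z*c])
    print(px,"top: penciltop",proj(f,P(.3,.076)).round(1),"side: coupler",proj(g,P(.17,.009)).round(1),"tip rise",round(1000*(P(.3,-.037)[2]-.051),1))
ps=proj(g,[.5752,.0018,.1]).astype(int); print("side coupler seen approx",ps[0]-80+445/4,ps[1]-90+285/4)
todo([0,0,0])
for n in("side","top"):
  for q in("duster_cap","tape","highlighter","spare_motor"):
    print(n,q,[(round(r["conf"],2),r["extent"]) for r in viewer.silhouettes(n,q)][:1])
E
```

```text
pencil top px 238.75 186.75
0 top: penciltop [226.6 192.5] side: coupler [300.7 233.8] tip rise 0.0
0.15 top: penciltop [232.2 188.5] side: coupler [302.  224.6] tip rise 45.2
0.2 top: penciltop [235.  187.3] side: coupler [302.7 221.7] tip rise 60.3
0.25 top: penciltop [238.3 186.2] side: coupler [303.5 219. ] tip rise 75.4
0.3 top: penciltop [242.1 185.1] side: coupler [304.4 216.4] tip rise 90.3
0.35 top: penciltop [246.4 184.1] side: coupler [305.3 213.9] tip rise 105.1
side coupler seen approx 303.25 221.25
t 17.02 pos [ 0.5583 -0.0079  0.1165] rot [3.141e+00 1.000e-03 2.950e+00] w 0.0185 F [ 7.8 -3.8 -7.1] q [ 0.34  0.27 -0.4   0.   -0.91 -0.53]
delta cm [54.97 -9.89 11.59]
side duster_cap [(0.81, [309.8, 271.9, 23.1, 49.4])]
side tape [(0.61, [333.7, 245.1, 43.2, 34.1])]
side highlighter [(0.86, [203.9, 259.3, 44.2, 41.8])]
side spare_motor [(0.7, [387.4, 301.8, 28.5, 21.8])]
top duster_cap [(0.59, [243.4, 280.3, 30.7, 15.5])]
top tape [(0.56, [321.9, 157.6, 14.2, 10.9])]
top highlighter [(0.87, [242.2, 280.2, 35.0, 15.4])]
top spare_motor [(0.59, [381.0, 179.2, 15.0, 15.6])]
```

Emit:
apply_moves(deltas="0 -0.17 -0.35 0;0 -0.17 -0.35 0;0 0 0 0;0 0 0 0;0 0 0 0;0 0 0 0;0 0 0 0;0 0 0 0")

```text
t: 18.42
eef_pos: [0.5577, -0.0112, 0.1235]
ee_rot: [3.141, 0.001, 2.95]
force: [7.7, -1.9, -6.8]
width: 0.0193
```

```bash
python3 - <<'E'
from h import *
import cv2
todo([0,0,0])
for n in("side","top"):
    f=viewer.grab_frame(n); im=f["image"].copy()
    p=proj(f,[.5752,.0018,.1]).astype(int); x0,y0=p[0]-80,p[1]-90
    a=np.ascontiguousarray(cv2.resize(im[y0:y0+140,x0:x0+180,::-1],None,fx=4,fy=4,interpolation=cv2.INTER_CUBIC))
    print(x0,y0);cv2.imwrite(f"pics/{n}10.png",a)
todo([0,0,0])
E
```

```text
t 18.43 pos [ 0.5577 -0.0112  0.1235] rot [3.141e+00 1.000e-03 2.950e+00] w 0.0193 F [ 7.7 -1.9 -6.8] q [ 0.33  0.26 -0.39  0.   -0.92 -0.52]
delta cm [54.97 -9.55 12.28]
192 150
206 148
t 18.52 pos [ 0.5577 -0.0112  0.1234] rot [3.141e+00 1.000e-03 2.950e+00] w 0.0189 F [ 8.4 -3.4 -7.1] q [ 0.33  0.26 -0.39  0.   -0.92 -0.52]
delta cm [54.97 -9.55 12.28]
```

View pics/top10.png

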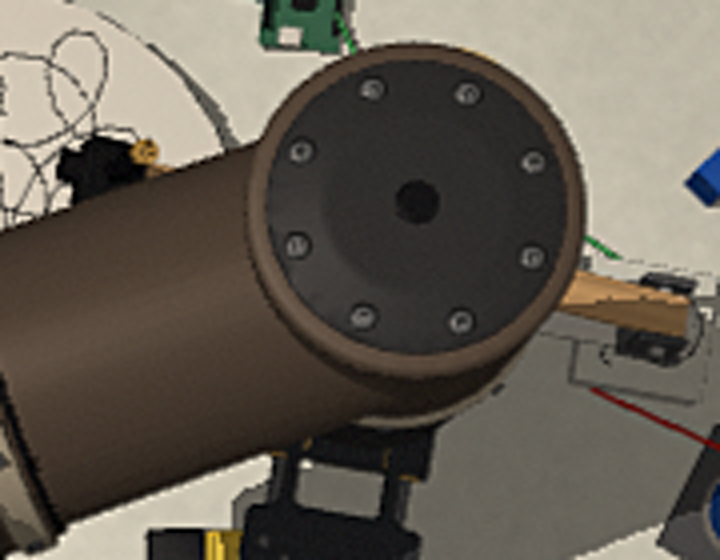

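View pics/side10.png

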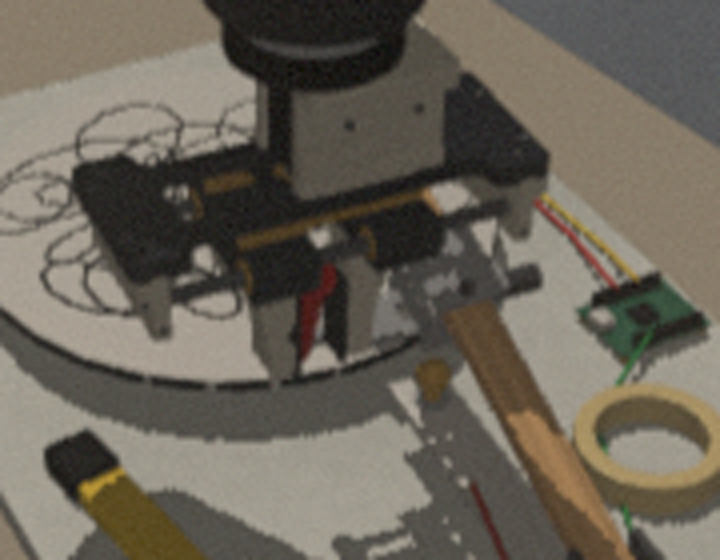

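The top view has the pencil top at about (242,186) px. That matches a swing of about 0.29 rad, so the tip is about 85–90 mm up. The side view shows the ball bare below the coupler, and the readings are steady. Handing in.

```bash
python3 -c "
from station import job
print(job.job_done())
from h import *
todo([0,0,0])"
```

```text
the job is handed in; nothing more can be done
None
the job is handed in; nothing more can be done
```

The air puff, the latch pull and the lift are all done. I handed the job in with the gripper still holding the pencil arm up, and no verdict was reported.

- **Puff:** I pressed the nozzle cap about 5 mm, until the force rose to 16.6 N at the stop. I then released it and moved 6 cm clear.
- **Latch:** I pulled the red post straight out from the arm. The force rose steadily to 8.2 N, which means it was about 13–14 mm out.
- **Lift:** I raised the arm along its hinge arc to about 0.29 rad. From the top picture I put the pencil tip about 85–90 mm above the sheet, and the side picture shows the ball bare under the coupler.
- **Last readings:** The pose and the load (about 7 N downward) were steady at 18.5 s. The network finder placed the highlighter and spare motor within a few pixels of their first positions, and the side view shows the tape unmoved. I did not measure the disc's angle, but nothing touched it and its pattern looks unchanged.

**What disagreed or stayed unchecked:**
- **Grip:** The fingers stopped at 19–20 mm instead of the post's 14 mm. They most likely hold the post by its 22 mm head. Going 3 mm lower did not change this, but the grip held through the pull and the lift.
- **Cap coming up:** I did not confirm by picture that the cap came up. The top-view finder mistook the highlighter for it.

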